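# Sort out the incomplete linkage and index the carrier to its next station

## Task

Of the three linkages on the sliding carrier, take out the incomplete short one (two pads instead of three) and put it in the small open reject tray. Then push the carrier along its rail to the first station, where its spring plunger clicks into place, without running on past it; the two complete linkages must ride along on their rests. Leave the hand tools on the table where they lie.

Things in the scene. Friction and masses are not known exactly. Their poses are not given: they have to be found in the camera images.
- short_link_mid (a point): The reject: incomplete plated linkage of two pads in a row with small posts on top, 48 mm long along its own y, lying across any one of the three rests. Pads 6 mm thick (posts reach 15 mm above the underside); grip it across its x: the pad on the -y half is 28 mm wide, on the +y half 22 mm. Point: middle of the part, 3 mm above its underside.
- full_link_a_mid (a point): A complete linkage: the same kind of part with three pads in a row, 71 mm long along its own y, middle pad 28 mm wide, outer pads 22 mm, pads 6 mm thick. Point at its middle, 3 mm above its underside. Stays on the carrier.
- full_link_b_mid (a point): The other complete linkage, same as full_link_a.
- carrier: Carrier of about 0.7 kg: 100 x 160 mm dark steel deck on a black foot held down and guided by the rail's lips; slides only along the rail, with 1 to 3 N (5 N for a moment where its front rides onto the plunger, 60 to 70 mm short of the station). Origin: middle of the foot's underside abreast of its notch; y along the rail (-y leads to the stations), z up. Deck top 24 mm above the origin.
- rest_mid (a point): Middle of the top of the carrier's middle rest. Three raised black plastic rests, 62 mm long across the rail, 14 mm wide, 14 mm high above the deck, 52 mm apart along the rail, carry one linkage each, lying across the rail; the linkages overhang the rests' long sides, so fingertips have free room beside and beneath them down to the deck.
- push_tab (a point): Middle of the rear face of the carrier's upright steel push tab at its +y end, 44 mm wide across the rail, reaching from 22 mm below to 12 mm above this point. Push here toward -y; the space behind the tab is free down to the rail's lips, 28 mm lower than this point.
- carrier_index (a point): Index lug on the carrier: small steel lug in the middle of the deck's long side facing the robot (-x side), abreast of the notch under the deck. Axes like the carrier's.
- station_1 (a point): First station, the nearer one in the push direction: point above its spring plunger (black knob, robot's side of the rail) where the index lug is when the carrier has clicked in. Axes of the rail: y along it, push toward -y. The lug starts 82 to 140 mm short, at +y. The plunger drops into the carrier's notch, draws it in over the last 4 mm and holds it with 6 N.
- station_2 (a point): The second station, 82 mm beyond the first, the same plunger again. Not to be used now.
- tray_floor (a point): Reject tray: plain grey open plastic tray, fixed to the table, 130 mm (its x) x 110 mm (its y) outside, 40 mm high, walls 3 mm. The point is the middle of its inner floor (5 mm above the table).
- pliers_by: Bystander: a pair of pliers with blue grips, 135 mm long, 14 mm high, lying on the table between rail and robot; leave it alone.
- nippers_by: Bystander: black nippers, 129 mm long, 14 mm high, lying on the table between rail and robot; leave it alone.
- driver_by: Bystander: a screwdriver with a red handle, 161 mm long, 24 mm high, lying on the table between rail and robot; leave it alone.
Not all that is in view belongs to the job. What is shaped like the part that bears short_link_mid but turquoise is not meant.

How it is judged (in metres and radians):
On the way, in this order (a step that is already met when the one before it is completed fails the run):
1. the short linkage lies in the reject tray, let go (x of short_link_mid in the frame of tray_floor between -0.062 and 0.062 m and y of short_link_mid in the frame of tray_floor between -0.052 and 0.052 m and z of short_link_mid in the frame of tray_floor below 0.03 m and contact force between the fingers and short_link below 0.1 N), for 0.2 s.
2. the carrier stands clicked in at the first station (y of carrier_index in the frame of station_1 between -0.003 and 0.003 m and linear speed of carrier below 0.01 m/s), for 0.2 s.
At the end, for the whole second after the job is handed in: The short linkage lies at rest inside the reject tray; the carrier stands still with its lug within 3 mm of the first station along the rail; both complete linkages lie flat on the carrier's rests (height within about 3 mm, within 18 mm of the rail's middle line) (all of step 1 and all of step 2 and z of full_link_a_mid in the frame of carrier_index between 0.018 and 0.025 m and x of full_link_a_mid in the frame of carrier_index between 0.037 and 0.073 m and angle between each of full_link_a_mid, full_link_b_mid's own z axis and vertical below 0.15 rad and z of full_link_b_mid in the frame of carrier_index between 0.018 and 0.025 m and x of full_link_b_mid in the frame of carrier_index between 0.037 and 0.073 m and linear speed of short_link below 0.02 m/s); the robot touches nothing.
It fails at once if the carrier ran past the first station by more than 12 mm (y of carrier_index in the frame of station_1 below -0.012 m).
It fails at once if pliers_by was moved by more than 30 mm (distance of pliers_by from where it was at the start of the episode above 0.03 m).
It fails at once if nippers_by was moved by more than 30 mm (distance of nippers_by from where it was at the start of the episode above 0.03 m).
It fails at once if driver_by was moved by more than 30 mm (distance of driver_by from where it was at the start of the episode above 0.03 m).
It also fails if it takes over 58 s, if anything falls off the work surface, if the arm or the gripper's body presses on something with over 40 N, if the wrist force passes 120 N, or if a joint passes its speed limit or range.

## Robot

A 6-joint arm with a two-finger parallel gripper is mounted at the origin on a cart in front of the work surface, level with it; the furniture and walls round the work are solid. World frame = base frame: x ahead of the robot, y to its left, z up, the work surface at z = 0. Lengths are in m, angles in degrees, forces in N, time in s.
With the tool pointing down it reaches from about 0.4 to 0.825 m from the base axis. Payload 7 kg.
Tool frame: the origin (TCP) lies at the very end of the fingers, on their centre line; the grasp point (between the pads) lies 19 mm behind it; z points along the fingers, y is the direction in which the jaws open and shut (so a half turn about z gives the same grasp; the last joint's range is limited). The gripper opens to 88 mm and grips with 3 to 60 N. Pads are 19 mm wide; open, the fingers measure 130 mm over their backs; the gripper's body (78 mm by 193 mm) begins 47 mm behind the grasp point.
Start: joints at [89.101, 20.546, 0.682, 0, -70.136, -16.507], TCP at [0.202, 0.644, 0.227] pointing down, gripper open.
Joint ranges: [-176.03, 176.03], [-82.01, 121.73], [-58.28, 71.71], [-173.87, 95.51], [-174.79, -0.11], [-173.66, 173.66]. Speed limits (degrees/s): [136.94, 136.94, 172.46, 180, 180, 180].

## Interface

Orientations are given as [roll, pitch, yaw] about the fixed x, y, z axes, in that order (R = Rz(yaw) Ry(pitch) Rx(roll)).
In Python, from plant import telemetry, snapshot, calibration, workorder gives the robot as it stands. The module is installed in compiled form; this text tells all that it offers.
- The arm moves only by the tool step_arm, never from a script. Its argument "plan" is text: rows parted by semicolons, each of 7 numbers parted by spaces: the finger opening in cm, from 0 to 8.76, then the shift along the tool's x, y, z in cm, then the turn, a rotation vector about the tool's x, y, z in degrees. A call has 1 to 12 rows; each row shifts and turns the commanded pose from where the row before left it, along the tool's axes as they then stand; what a row does not reach is not made up. A row lasts 1/12 s, in which the tool goes at most 41.7 mm and 7.16 degrees, less where a joint would pass 70% of its speed; a pose out of reach is approached as far as the arm can. A call with a gripper value outside its range is refused whole. The fingers move at their own pace and stop on an object; the grip force is fixed at half the most. Time passes only in rows, so rows that do not move let the fingers close. It gives the time, the measured TCP pose, the force and the opening at its end, in the units of the state.
- telemetry.get_obs(): the state, without advancing time (a new reading comes with each control period).
- snapshot(name): name is "side" or "top"; returns the picture (384x512x3 uint8, blue, green, red); there is no depth.
- calibration(name): a dict with "K" (3x3 intrinsics, pixels), "camera_from_world" (4x4, takes a point from world to camera coordinates). Camera axes: x right, y up, looking along -z (the intrinsics and any distortion apply to the point x, -y, -z); pixel columns grow to the right and rows downward; lengths in m; the calibration is good to about 2 mm. A picture is of the moment at which its call begins. calibration takes no time and is no camera call.
- workorder.close_job(): hands the job in, once; it reports no verdict.
The state is a dict: "clock": time; "joint_pos": joint angles; "qvel": joint speeds; "tau": joint torques, N m; "tool_pos": TCP position; "orientation": TCP orientation; "force": force on the tool from outside, world axes, zero at the start; "moment": the same for the moment, N m; "opening": finger opening in m.
Only numpy, scipy, OpenCV 4.12 (cv2) and the standard library are available. Lean on these libraries where they do the work, as an engineer would, in place of code of your own. Each camera call takes 0.05 s, during which the arm holds its last target.

## Working session

There is one attempt and no reset: what is moved stays moved. The work goes in short steps, Python scripts to look and compute and a tool call to move; the robot and the scene stay as the last step left them, time stands still between calls to the robot, and variables do not carry over. Pictures are saved under pics/ and viewed, and the job is handed in when it is done.

Besides the shell and the picture viewer there is one more tool, called after ">>>" as name(argument=value, ...) on one line, values as JSON. step_arm: Moves the arm, as the interface text tells. Its arguments: {"type":"object","properties":{"plan":{"type":"string"}},"required":["plan"]}

```bash
mkdir -p pics; python3 - <<'E'
from plant import telemetry, snapshot, calibration
import cv2
for n in("side","top"):
    im=snapshot(n); cv2.imwrite(f"pics/{n}0.png",im)
    c=calibration(n); print(n,{k:(v.round(4).tolist() if hasattr(v,'round') else v) for k,v in c.items()})
print(telemetry.get_obs())
E
```

```text
side {'K': [[358.6002, 0.0, 253.0028], [0.0, 358.6002, 191.3994], [0.0, 0.0, 1.0]], 'camera_from_world': [[0.9945, -0.1047, -0.0045, -0.544], [0.0605, 0.5386, 0.8404, -0.1237], [-0.0856, -0.836, 0.542, -0.8804], [0.0, 0.0, 0.0, 1.0]]}
top {'K': [[346.9102, 0.0, 257.6242], [0.0, 346.9102, 188.9921], [0.0, 0.0, 1.0]], 'camera_from_world': [[-0.0003, -0.9999, 0.0161, 0.0241], [0.9983, 0.0006, 0.0586, -0.5691], [-0.0586, 0.0161, 0.9982, -1.0321], [0.0, 0.0, 0.0, 1.0]]}
{'clock': 0.1, 'joint_pos': array([ 8.91010571e+01,  2.05885694e+01,  6.40569360e-01, -1.74308247e-02,
       -7.01344035e+01, -1.65055626e+01]), 'qvel': array([-0.0671375 , -0.10836919,  0.06975408,  0.02278306,  0.05777241,
        0.02921978]), 'tau': array([-1.74645062e-03, -5.84163702e+01,  2.93747020e+01,  7.01543212e+00,
        1.01817143e-02, -5.15695569e-05]), 'tool_pos': array([0.20181544, 0.64369017, 0.22571509]), 'orientation': array([ 1.79916336e+02, -7.70194543e-03, -1.74104350e+01]), 'force': array([0.20865119, 0.45573684, 0.52146749]), 'moment': array([0.0016369 , 0.04508366, 0.01888003]), 'opening': 0.08757392070584408}
```

View pics/side0.png

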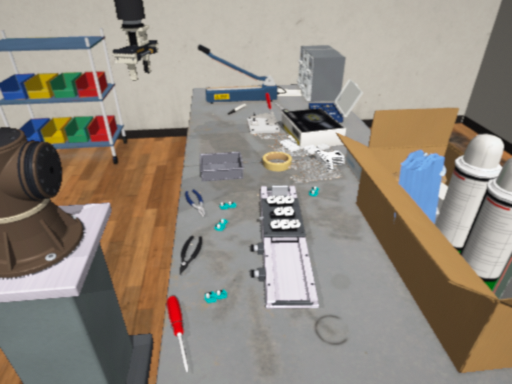

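View pics/top0.png

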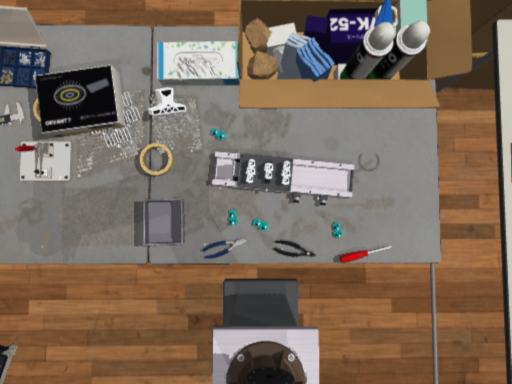

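```bash
python3 - <<'E'
import cv2
a=cv2.imread("pics/top0.png")[140:210,200:360]; cv2.imwrite("pics/topc.png",cv2.resize(a,None,fx=5,fy=5,interpolation=cv2.INTER_CUBIC))
a=cv2.imread("pics/side0.png")[175:315,235:335]; cv2.imwrite("pics/sidec.png",cv2.resize(a,None,fx=4,fy=4,interpolation=cv2.INTER_CUBIC))
E
```

```text
(no output)
```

View pics/topc.png

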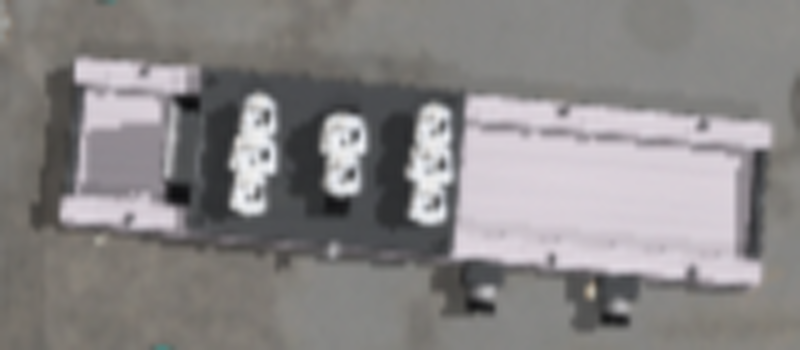

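View pics/sidec.png

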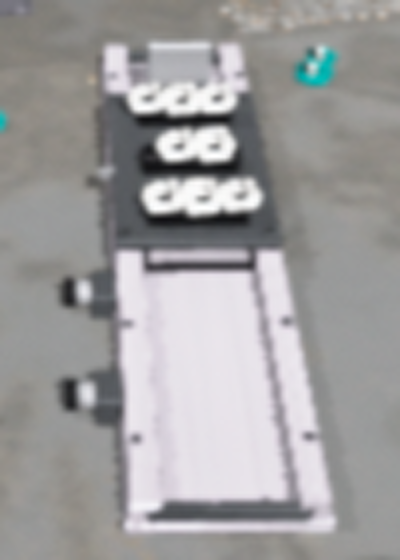

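```bash
cat > h.py <<'E'
import numpy as np, cv2
from plant import calibration
F=np.diag([1,-1,-1.])
def P(n):
    c=calibration(n); return np.array(c["K"])@F@np.array(c["camera_from_world"])[:3]
PT,PS=P("top"),P("side")
def tri(t,s):
    X=cv2.triangulatePoints(PT,PS,np.array(t,float).reshape(2,1),np.array(s,float).reshape(2,1))[:,0]; X=X[:3]/X[3]
    return X, proj(PT,X)-t, proj(PS,X)-s
def proj(P,X):
    v=P@np.append(X,1); return v[:2]/v[2]
def atz(P,u,z):
    A=np.c_[P[:,:2],-np.array([u[0],u[1],1.])]; b=-(P[:,2]*z+P[:,3]); return np.linalg.solve(A,b)[:2]
E
python3 - <<'E'
from h import *
np.set_printoptions(precision=4,suppress=True)
tc=lambda x,y:np.array([x/5+200-.4,y/5+140-.4])
sc=lambda x,y:np.array([x/4+235-.375,y/4+175-.375])
pts={"deck-y+x":((466,95),(283,248)),"deck-y-x":((452,257),(108,248)),"lug":((333,249),(103,175)),
"short":((347,156),(197,146)),"fullA(+y)":((254,156),(182,99)),"fullB":((432,164),(203,195)),"knob1":((485,296),(72,292)),"knob2":((615,310),(72,394)),
"rail-y+x":((772,122),(335,520)),"rail-y-x":((760,285),(126,528)),"rail+y+x":((78,58),(238,43)),"rail+y-x":((62,226),(106,43))}
for k,(t,s) in pts.items():
    X,a,b=tri(tc(*t),sc(*s)); print(k,X,a,b)
E
```

```text
deck-y+x [ 0.6625 -0.0823  0.0236] [ 0.0882 -0.5696] [-0.6758  0.0783]
deck-y-x [ 0.5613 -0.0727  0.0253] [-0.0339  0.4179] [ 0.4938 -0.034 ]
lug [ 0.5666 -0.0013  0.0254] [-0.0201  0.245 ] [ 0.2701 -0.0183]
short [ 0.6225 -0.009   0.049 ] [ 0.0748 -0.6013] [-0.6596  0.0608]
fullA(+y) [0.6225 0.0457 0.0478] [ 0.0671 -0.5607] [-0.5852  0.0521]
fullB [ 0.6175 -0.0589  0.0494] [ 0.0612 -0.4912] [-0.5656  0.0528]
knob1 [ 0.5379 -0.0941  0.0119] [-0.0364  0.5577] [ 0.6768 -0.0392]
knob2 [ 0.5295 -0.1736  0.0102] [-0.0334  0.5304] [ 0.7003 -0.0392]
rail-y+x [ 0.6469 -0.2716  0.0105] [ 0.0257 -0.16  ] [-0.2346  0.0291]
rail-y-x [ 0.5458 -0.2632  0.0079] [-0.017   0.2084] [ 0.3047 -0.0204]
rail+y+x [0.684  0.1524 0.0212] [ 0.0408 -0.2825] [-0.2719  0.0302]
rail+y-x [0.5848 0.1609 0.0227] [ 0.1068 -1.1727] [-1.1211  0.0691]
```

```bash
python3 - <<'E'
import cv2
a=cv2.imread("pics/top0.png")[190:260,125:265]; cv2.imwrite("pics/toptray.png",cv2.resize(a,None,fx=5,fy=5,interpolation=cv2.INTER_CUBIC))
a=cv2.imread("pics/top0.png")[150:190,235:295]; cv2.imwrite("pics/topshort.png",cv2.resize(a,None,fx=12,fy=12,interpolation=cv2.INTER_CUBIC))
E
```

```text
(no output)
```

View pics/toptray.png

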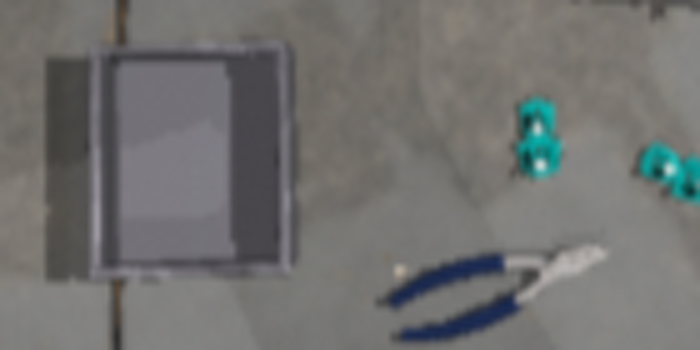

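View pics/topshort.png

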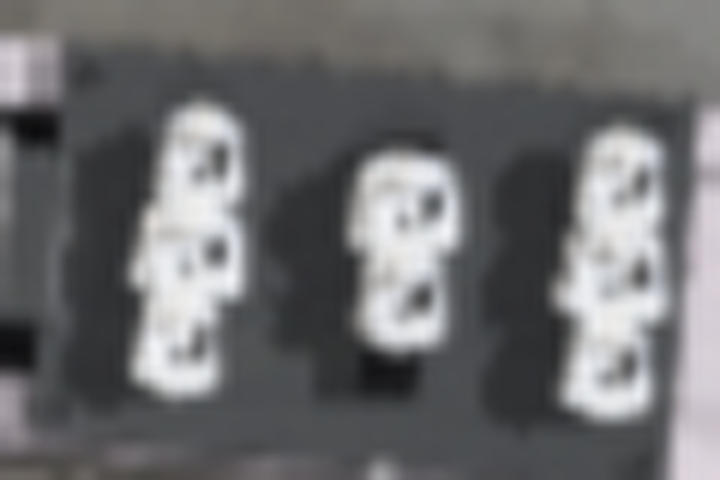

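```bash
python3 - <<'E'
from h import *
np.set_printoptions(precision=4,suppress=True)
c12=lambda x,y:np.array([x/12+235-.46,y/12+150-.46])
c5=lambda x,y:np.array([x/5+125-.4,y/5+190-.4])
for n,p in {"short":(403,250),"wide":(405,200),"narrow":(401,305),"fA":(190,250),"fA1":(203,150),"fA2":(177,350),"fB":(613,272),"fB1":(622,170),"fB2":(607,375)}.items():
    print(n,atz(PT,c12(*p),.046))
for p in [(90,43),(295,43),(295,275),(90,280)]: print("tray",atz(PT,c5(*p),.04))
tc=lambda x,y:np.array([x/5+200-.4,y/5+140-.4])
print("lug",atz(PT,tc(333,249),.026),"deckmid",atz(PT,tc(459,176),.0255))
print("k1",atz(PT,tc(483,275),.02),atz(PT,tc(615,290),.02))
E
```

```text
short [ 0.6224 -0.0063]
wide [ 0.6347 -0.0068]
narrow [ 0.6088 -0.0058]
fA [0.6223 0.046 ]
fA1 [0.647  0.0428]
fA2 [0.5976 0.0492]
fB [ 0.617 -0.058]
fB1 [ 0.6422 -0.0603]
fB2 [ 0.5916 -0.0563]
tray [0.5404 0.3622]
tray [0.5404 0.2423]
tray [0.405  0.2406]
tray [0.4024 0.3596]
lug [ 0.5673 -0.0014] deckmid [ 0.6114 -0.0773]
k1 [ 0.552  -0.0921] [ 0.543  -0.1718]
```

>>> step_arm(plan="4 2.9 2.5 0 0 0 0;4 2.9 2.5 0 0 0 0;4 2.9 2.5 0 0 0 0;4 2.9 2.5 0 0 0 0;4 2.9 2.5 0 0 0 0;4 2.9 2.5 0 0 0 0;4 2.9 2.5 0 0 0 0;4 2.9 2.5 0 0 0 0;4 2.9 2.5 0 0 0 0;4 2.9 2.5 0 0 0 0;4 2.9 2.5 0 0 0 0;4 2.9 2.5 0 0 0 0")

```text
clock: 1.1
tool_pos: [0.4446, 0.2519, 0.2265]
orientation: [-180.0, 0.0, -17.4]
force: [0.6, 0.5, 0.2]
opening: 0.0403
```

>>> step_arm(plan="2.8 2.9 2.5 0.5 0 0 0;2.8 2.9 2.5 1 0 0 0;2.8 2.9 2.5 1 0 0 0;2.8 2.9 2.5 1 0 0 0;2.8 2.9 2.5 1 0 0 0;2.8 2.9 2.5 1 0 0 0;2.8 2.9 2.5 1 0 0 0;2.8 2 2 1 0 0 0;2.8 0 0 1 0 0 -6.5;2.8 0 0 0 0 0 -6.5;2.8 0 0 0 0 0 0;2.8 0 0 0 0 0 0")

```text
clock: 2.1
tool_pos: [0.5986, 0.0007, 0.1413]
orientation: [180.0, 0.0, -4.6]
force: [-0.3, -0.1, -0.0]
opening: 0.0281
```

>>> step_arm(plan="2.8 0.5 0.3 2.5 0 0 0;2.8 0.6 0.3 2.5 0 0 0;2.8 0 0 1 0 0 0;2.8 0 0 0 0 0 0;2.8 0 0 0 0 0 0")

```text
clock: 2.52
tool_pos: [0.6091, -0.0056, 0.0819]
orientation: [180.0, 0.0, -4.5]
force: [0.4, -0.2, 0.9]
opening: 0.0278
```

```bash
python3 - <<'E'
from plant import telemetry, snapshot
import cv2
for n,(y0,y1,x0,x1) in (("side",(130,260,230,340)),("top",(130,210,210,320))):
    im=snapshot(n); cv2.imwrite(f"pics/{n}1.png",im); cv2.imwrite(f"pics/{n}1c.png",cv2.resize(im[y0:y1,x0:x1],None,fx=4.5,fy=4.5,interpolation=cv2.INTER_CUBIC))
o=telemetry.get_obs(); print(o['tool_pos'],o['orientation'])
E
```

```text
[ 0.60999117 -0.00540218  0.08310512] [-1.79977967e+02 -1.12827836e-01 -4.41417660e+00]
```

View pics/side1c.png

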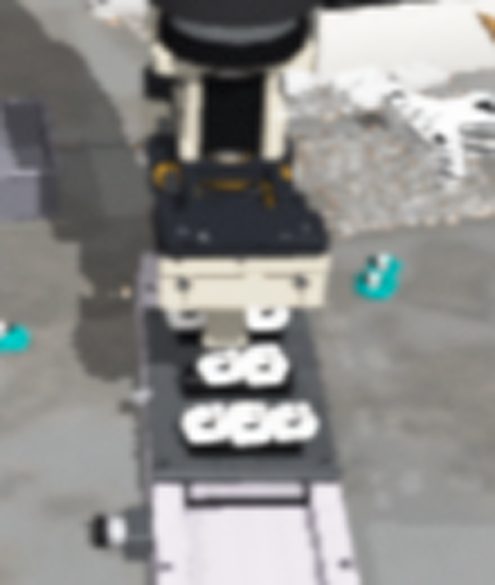

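View pics/top1c.png

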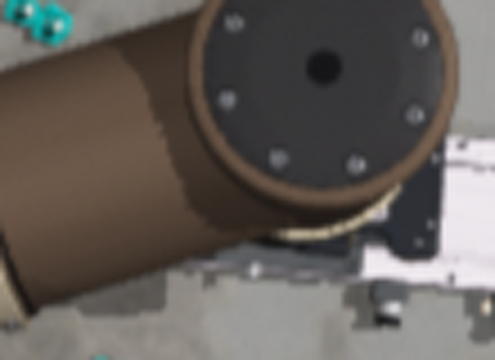

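```bash
python3 - <<'E'
from h import *
for r in (205.5,206.6,207.5): print(atz(PS,(279.3,r),.083))
for r in (197.5,): 
  for z in (.1,.105,.11):print(z,atz(PS,(283,r),z))
E
```

```text
[ 0.60767202 -0.03104764]
[ 0.60691295 -0.03556603]
[ 0.60629691 -0.03923303]
0.1 [ 0.61740582 -0.02293481]
0.105 [ 0.61589909 -0.03028326]
0.11 [ 0.61439237 -0.03763171]
```

>>> step_arm(plan="2.8 -0.1 0 1 0 0 0;2.8 0 0 1 0 0 0;2.8 0 0 0.5 0 0 0;2.8 0 0 0.3 0 0 0;2.8 0 0 0 0 0 0")

```text
clock: 3.03
tool_pos: [0.6076, -0.006, 0.0525]
orientation: [180.0, 0.1, -4.4]
force: [0.1, -0.4, 0.5]
opening: 0.0278
```

```bash
python3 - <<'E'
from plant import telemetry, snapshot
import cv2
for n,(y0,y1,x0,x1) in (("side",(170,250,250,320)),):
    im=snapshot(n); cv2.imwrite(f"pics/{n}2.png",im); cv2.imwrite(f"pics/{n}2c.png",cv2.resize(im[y0:y1,x0:x1],None,fx=7,fy=7,interpolation=cv2.INTER_CUBIC))
o=telemetry.get_obs(); print(o['tool_pos'],o['force'])
E
```

```text
[ 0.60793393 -0.00593664  0.05300321] [-0.07383421 -0.04943989 -0.68241288]
```

View pics/side2c.png

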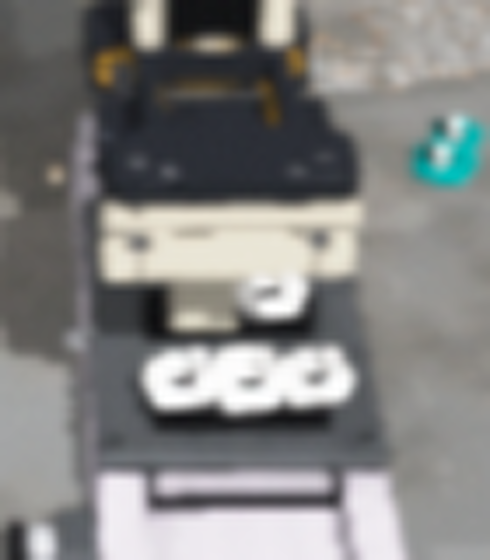

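```bash
python3 - <<'E'
from h import *
for r in (216,217,218): print(atz(PS,(279,r),.053))
print("fB back edge", atz(PS,(250+243/7,170+345/7),.045), atz(PS,(250+270/7,170+318/7),.045))
E
```

```text
[ 0.60768291 -0.03294047]
[ 0.60701232 -0.03694935]
[ 0.60634692 -0.04092716]
fB back edge [ 0.62141221 -0.03718743] [ 0.63375192 -0.02267854]
```

>>> step_arm(plan="2.8 0 0 0.5 0 0 0;2.8 0 0 0.5 0 0 0;2.8 0 0 0.4 0 0 0;2.8 0 0 0 0 0 0")

```text
clock: 3.42
tool_pos: [0.6075, -0.006, 0.0384]
orientation: [180.0, 0.1, -4.4]
force: [-0.6, -1.0, 0.4]
opening: 0.0281
```

No contact; go lower and close.

>>> step_arm(plan="2.8 0 0 0.4 0 0 0;2.8 0 0 0.4 0 0 0;2.8 0 0 0 0 0 0;1.0 0 0 0 0 0 0;1.0 0 0 0 0 0 0;1.0 0 0 0 0 0 0;1.0 0 0 0 0 0 0;1.0 0 0 0 0 0 0")

```text
clock: 4.08
tool_pos: [0.6091, -0.0058, 0.0323]
orientation: [-180.0, -0.1, -4.4]
force: [-0.2, -0.5, 5.5]
opening: 0.0196
```

>>> step_arm(plan="1.0 0 0 -0.2 0 0 0;1.0 0 0 0 0 0 0;1.0 0 0 0 0 0 0")

```text
clock: 4.33
tool_pos: [0.6081, -0.0058, 0.0334]
orientation: [-180.0, 0.0, -4.4]
force: [-0.5, 0.1, -0.7]
opening: 0.0193
```

```bash
python3 - <<'E'
from plant import telemetry, snapshot
import cv2
for n,(y0,y1,x0,x1) in (("side",(170,250,250,320)),):
    im=snapshot(n); cv2.imwrite(f"pics/{n}3.png",im); cv2.imwrite(f"pics/{n}3c.png",cv2.resize(im[y0:y1,x0:x1],None,fx=7,fy=7,interpolation=cv2.INTER_CUBIC))
o=telemetry.get_obs(); print(o['tool_pos'],o['force'],o['opening'])
E
```

```text
[ 0.60802791 -0.00584568  0.03332047] [0.79604099 0.21387272 0.4495111 ] 0.01900307724765954
```

View pics/side3c.png

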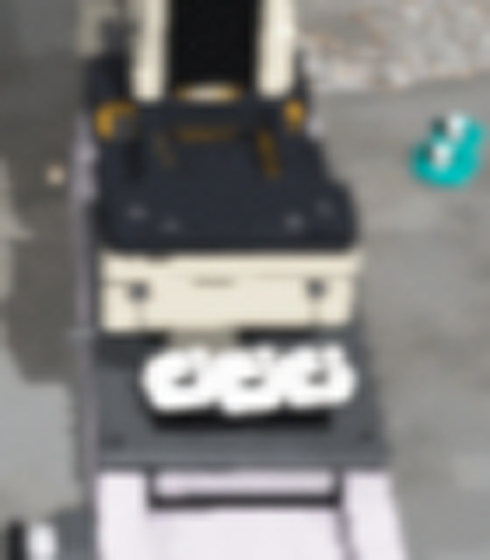

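>>> step_arm(plan="1.0 0 0 -0.5 0 0 0;1.0 0 0 -1 0 0 0;1.0 0 0 -1.5 0 0 0;1.0 0 0 -2 0 0 0;1.0 0 0 -2 0 0 0;1.0 0 0 -2 0 0 0;1.0 0 0 -1 0 0 0;1 0 0 0 0 0 0")

```text
clock: 5.05
tool_pos: [0.6099, -0.0055, 0.1369]
orientation: [-179.9, -0.3, -4.4]
force: [1.2, 0.2, 0.6]
opening: 0.0195
```

```bash
python3 - <<'E'
from plant import telemetry, snapshot
import cv2
for n,(y0,y1,x0,x1) in (("side",(120,250,230,340)),):
    im=snapshot(n); cv2.imwrite(f"pics/{n}4.png",im); cv2.imwrite(f"pics/{n}4c.png",cv2.resize(im[y0:y1,x0:x1],None,fx=5,fy=4.6,interpolation=cv2.INTER_CUBIC))
o=telemetry.get_obs(); print(o['tool_pos'],o['force'],o['opening'])
E
```

```text
[ 0.60889542 -0.00560779  0.13502712] [ 0.44658647  0.59377669 -1.15963324] 0.019453333950151624
```

View pics/side4c.png

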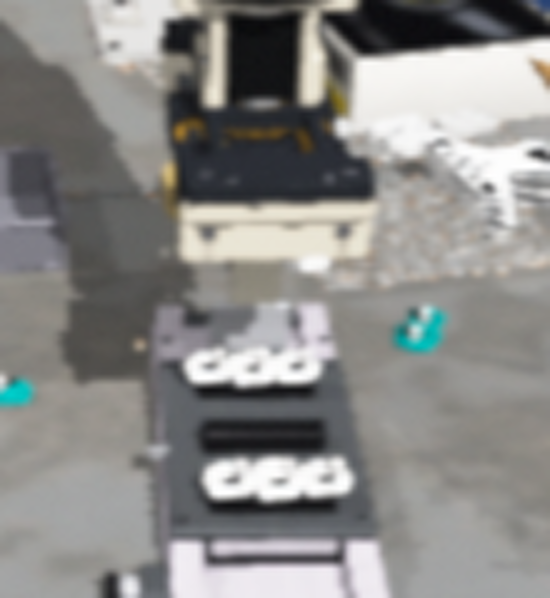

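>>> step_arm(plan="1.0 -1 -1.5 0 0 0 0;1.0 -1.7 -3 0 0 0 0;1.0 -1.7 -3 0 0 0 0;1.0 -1.7 -3 0 0 0 0;1.0 -1.7 -3 0 0 0 0;1.0 -1.7 -3 0 0 0 0;1.0 -1.7 -3 0 0 0 0;1.0 -1.7 -3 0 0 0 0;1.0 -1.7 -3 0 0 0 0;1.0 -1.7 -3 0 0 0 0;1.0 -0.9 -1 0 0 0 0;1.0 0 0 0 0 0 0")

```text
clock: 6.1
tool_pos: [0.4574, 0.3035, 0.1322]
orientation: [179.9, 0.1, -4.2]
force: [0.5, -0.5, -0.5]
opening: 0.0193
```

>>> step_arm(plan="1.0 0 0 2 0 0 0;1.0 0 0 2 0 0 0;1.0 0 0 2 0 0 0;1.0 0 0 1 0 0 0;1.0 0 0 0 0 0 0")

```text
clock: 6.52
tool_pos: [0.458, 0.2994, 0.0605]
orientation: [179.7, 0.2, -4.5]
force: [-0.5, -0.5, -0.5]
opening: 0.0192
```

```bash
python3 - <<'E'
from plant import telemetry, snapshot
import cv2
for n,(y0,y1,x0,x1) in (("side",(90,200,180,310)),("top",(180,260,110,240))):
    im=snapshot(n); cv2.imwrite(f"pics/{n}5c.png",cv2.resize(im[y0:y1,x0:x1],None,fx=5,fy=5,interpolation=cv2.INTER_CUBIC))
o=telemetry.get_obs(); print(o['tool_pos'],o['force'],o['opening'])
E
```

```text
[0.4595483  0.30106574 0.06336324] [-0.4373435   0.68669904 -0.27992396] 0.019383261858126843
```

View pics/side5c.png

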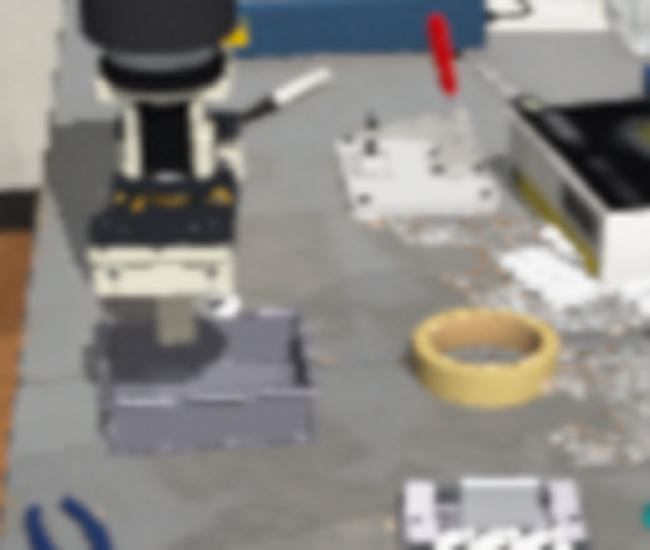

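View pics/top5c.png

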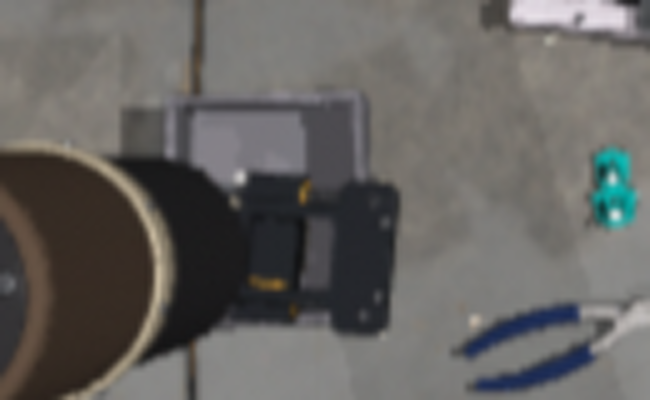

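>>> step_arm(plan="1.0 0.1 0 1.5 0 0 0;1.0 0 0 1.2 0 0 0;1.0 0 0 1 0 0 0;1.0 0 0 0.7 0 0 0;1.0 0 0 0 0 0 0")

```text
clock: 7.03
tool_pos: [0.4601, 0.301, 0.0188]
orientation: [179.9, 0.0, -4.4]
force: [0.0, 0.1, -0.5]
opening: 0.0192
```

>>> step_arm(plan="3.2 0 0 0 0 0 0;3.8 0 0 0 0 0 0;3.8 0 0 0 0 0 0;3.8 0 0 0 0 0 0;3.8 0 0 -1 0 0 0;3.8 0 0 -2.5 0 0 0;3.8 0 0 -3 0 0 0;3.8 0 0 -3 0 0 0;3.8 0 0 -3 0 0 0;3.8 0 0 0 0 0 0")

```text
clock: 7.87
tool_pos: [0.4631, 0.3039, 0.152]
orientation: [-179.6, -0.4, -4.3]
force: [1.3, 0.8, 0.4]
opening: 0.0382
```

```bash
python3 - <<'E'
from plant import telemetry, snapshot
import cv2
for n,(y0,y1,x0,x1) in (("side",(90,200,180,310)),("top",(130,260,110,340))):
    im=snapshot(n); cv2.imwrite(f"pics/{n}6c.png",cv2.resize(im[y0:y1,x0:x1],None,fx=3.4,fy=3.4,interpolation=cv2.INTER_CUBIC))
o=telemetry.get_obs(); print(o['tool_pos'],o['force'],o['opening'])
E
```

```text
[0.46093051 0.30218441 0.14701155] [-0.74360044  0.40455719 -0.57910481] 0.03785070543961163
```

View pics/side6c.png

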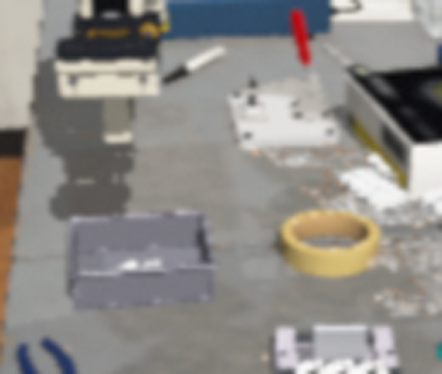

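View pics/top6c.png

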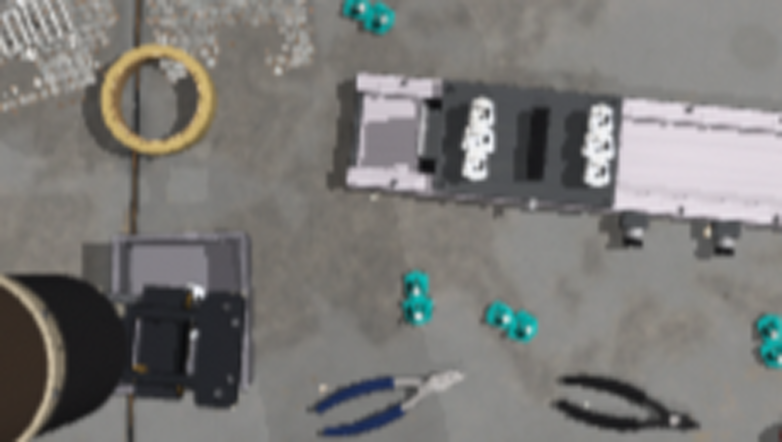

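```bash
python3 - <<'E'
from plant import snapshot
import cv2
im=cv2.imread("pics/top0.png")[145:200,205:260]; cv2.imwrite("pics/tabt.png",cv2.resize(im,None,fx=11,fy=11,interpolation=cv2.INTER_CUBIC))
im=cv2.imread("pics/side0.png")[178:208,250:305]; cv2.imwrite("pics/tabs.png",cv2.resize(im,None,fx=13,fy=13,interpolation=cv2.INTER_CUBIC))
E
```

```text
(no output)
```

View pics/tabt.png

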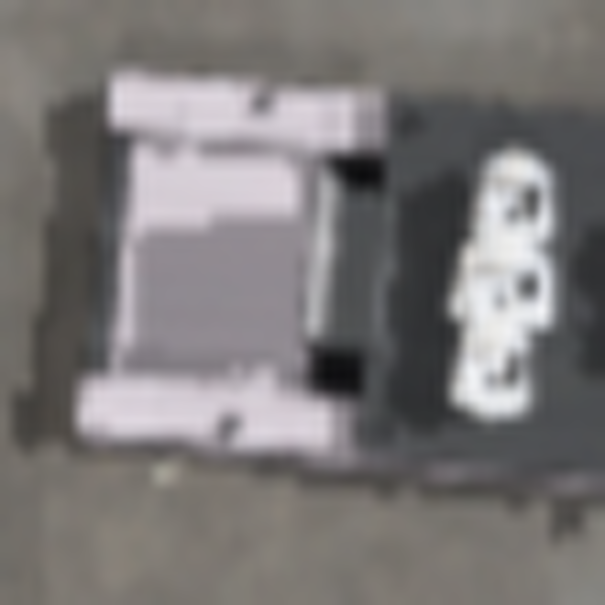

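View pics/tabs.png

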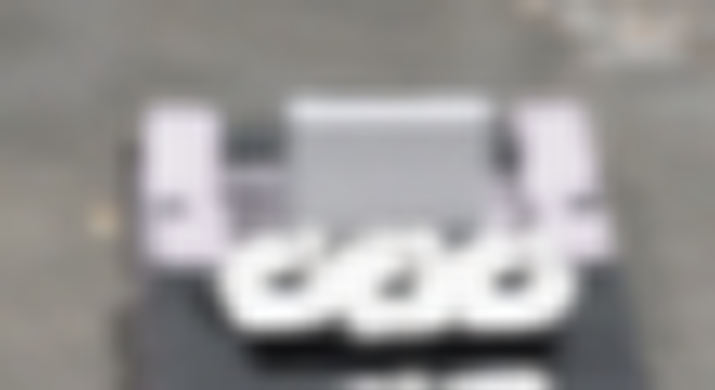

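```bash
python3 - <<'E'
from h import *
np.set_printoptions(precision=4,suppress=True)
t=lambda x,y:np.array([x/11+205-.45,y/11+145-.45]); s=lambda x,y:np.array([x/13+250-.46,y/13+178-.46])
print(tri(t(320,252),s(389,110)))
for z in(.055,.06,.065): print(z,atz(PT,t(320,252),z),atz(PT,t(310,252),z))
print("opening +y end floor",atz(PT,t(120,260),.006), atz(PT,t(300,260),.006))
print("lip ends", atz(PT,t(110,85),.02),atz(PT,t(80,410),.02))
E
```

```text
(array([0.6297, 0.0946, 0.0588]), array([ 0.017 , -0.1424]), array([-0.1418,  0.0131]))
0.055 [0.6297 0.0948] [0.6297 0.0975]
0.06 [0.6291 0.0945] [0.6291 0.0972]
0.065 [0.6285 0.0943] [0.6285 0.0969]
opening +y end floor [0.6333 0.153 ] [0.6334 0.103 ]
lip ends [0.6801 0.1546] [0.5904 0.1621]
```

>>> step_arm(plan="0 1.6 1.2 0 0 0 0;0 2.6 2.2 0 0 0 0;0 2.6 2.2 0 0 0 0;0 2.6 2.2 0 0 0 0;0 2.6 2.2 0 0 0 0;0 2.6 2.2 0 0 0 0;0 2.6 2.2 0 0 0 0;0 1.2 0.9 1.5 0 0 0;0 0 0 2.5 0 0 0.7;0 0 0 0 0 0 0;0 0 0 0 0 0 0")

```text
clock: 8.88
tool_pos: [0.6306, 0.1338, 0.1026]
orientation: [179.8, 0.2, -5.1]
force: [-0.0, -0.2, 1.3]
opening: 0.0002
```

>>> step_arm(plan="0 0 0.2 2 0 0 0;0 0 0 2 0 0 0;0 0 0 1.5 0 0 0;0 0 0 1 0 0 0;0 0 0 0.4 0 0 0;0 0 0 0 0 0 0")

```text
clock: 9.38
tool_pos: [0.6317, 0.1332, 0.0356]
orientation: [180.0, 0.0, -5.0]
force: [-0.1, -0.4, 0.8]
opening: 0.0003
```

```bash
python3 - <<'E'
from plant import telemetry, snapshot
import cv2
for n,(y0,y1,x0,x1) in (("side",(130,260,220,340)),("top",(130,210,200,360))):
    im=snapshot(n); cv2.imwrite(f"pics/{n}7c.png",cv2.resize(im[y0:y1,x0:x1],None,fx=4.6,fy=4.6,interpolation=cv2.INTER_CUBIC))
o=telemetry.get_obs(); print(o['tool_pos'],o['force'],o['opening'])
E
```

```text
[0.63250507 0.13332918 0.03672726] [ 0.85729644 -0.12708639  0.52103694] 0.0005128403181679959
```

View pics/side7c.png

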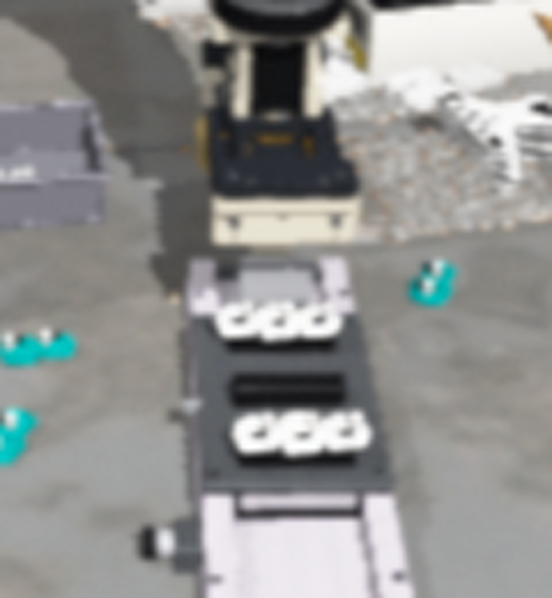

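View pics/top7c.png

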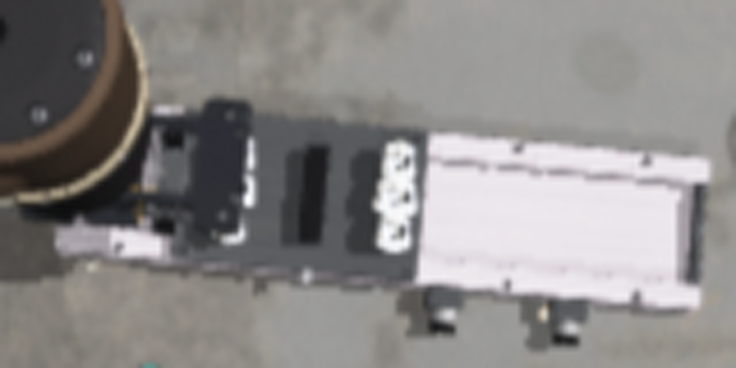

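>>> step_arm(plan="0 0 0.5 0.2 0 0 0;0 0 0.4 0 0 0 0;0 0 0.2 0 0 0 0;0 0 0.2 0 0 0 0;0 0 0 0 0 0 0")

```text
clock: 9.9
tool_pos: [0.6308, 0.1192, 0.0339]
orientation: [-180.0, -0.0, -5.1]
force: [-0.0, -0.8, -0.9]
opening: 0.0006
```

>>> step_arm(plan="0 0 0.2 0 0 0 0;0 0 0.2 0 0 0 0;0 0 0.2 0 0 0 0")

```text
clock: 10.15
tool_pos: [0.6303, 0.1139, 0.0336]
orientation: [-180.0, -0.0, -5.1]
force: [-0.0, 1.7, -0.7]
opening: 0.0002
```

>>> step_arm(plan="0 0 0.2 0 0 0 0;0 0 0.2 0 0 0 0;0 0 0.2 0 0 0 0")

```text
clock: 10.4
tool_pos: [0.6298, 0.1079, 0.0336]
orientation: [-180.0, -0.0, -5.1]
force: [0.3, 2.2, -0.3]
opening: 0.0005
```

>>> step_arm(plan="0 0 0.2 0 0 0 0;0 0 0.2 0 0 0 0;0 0 0.2 0 0 0 0")

```text
clock: 10.65
tool_pos: [0.6292, 0.1018, 0.0336]
orientation: [-180.0, -0.0, -5.1]
force: [0.3, 0.8, -0.2]
opening: 0.0006
```

```bash
cat > look.py <<'E'
import sys,cv2
from plant import telemetry, snapshot
k=sys.argv[1]
im=snapshot("top"); cv2.imwrite(f"pics/full{k}.png",im)
cv2.imwrite(f"pics/top{k}.png",cv2.resize(im[150:215,255:345],None,fx=8,fy=8,interpolation=cv2.INTER_CUBIC))
o=telemetry.get_obs(); print(o['clock'],o['tool_pos'],o['force'])
E
python3 look.py 8
```

```text
10.7 [0.62905221 0.10134837 0.03356134] [-0.14059073  0.48026345  0.84743684]
```

View pics/top8.png

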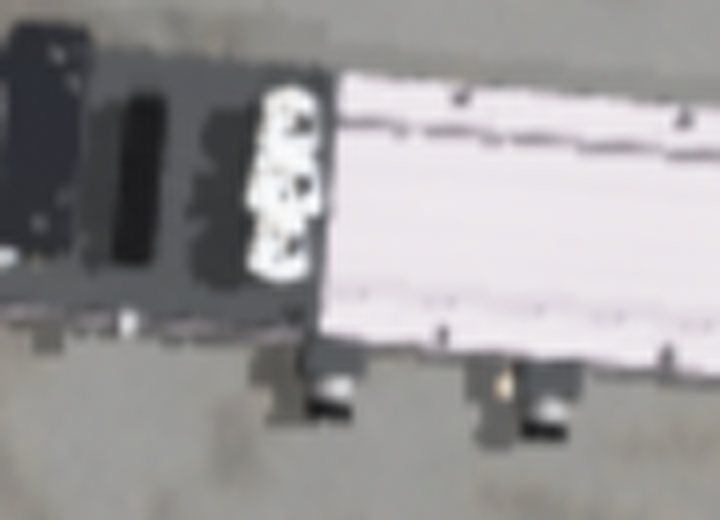

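>>> step_arm(plan="0 0 0.3 0 0 0 0;0 0 0.3 0 0 0 0;0 0 0.3 0 0 0 0;0 0 0.3 0 0 0 0;0 0 0.3 0 0 0 0;0 0 0.4 0 0 0 0;0 0 0.4 0 0 0 0;0 0 0.4 0 0 0 0")

```text
clock: 11.37
tool_pos: [0.6276, 0.076, 0.0338]
orientation: [-179.9, -0.1, -5.1]
force: [0.8, 6.4, -1.4]
opening: 0.0003
```

>>> step_arm(plan="0 0 0.4 0 0 0 0;0 0 0.4 0 0 0 0;0 0 0.4 0 0 0 0;0 0 0.4 0 0 0 0;0 0 0.3 0 0 0 0;0 0 0.3 0 0 0 0;0 0 0.2 0 0 0 0")

```text
clock: 11.95
tool_pos: [0.6253, 0.0515, 0.0337]
orientation: [-179.9, -0.1, -5.1]
force: [2.3, 5.8, -2.6]
opening: 0.0004
```

```bash
python3 look.py 9
```

```text
12.0 [0.62506122 0.05100334 0.03366276] [ 0.74406256  1.32322085 -0.11878382]
```

View pics/top9.png

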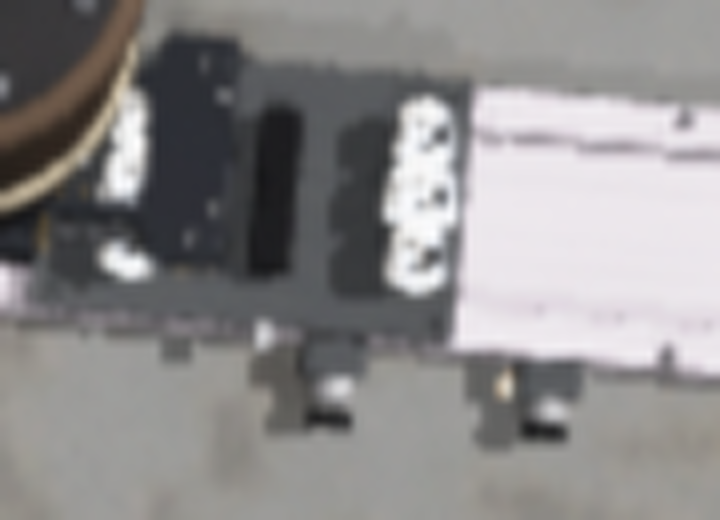

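```bash
python3 - <<'E'
from h import *
u=np.array([.0886,.9961])
c=lambda x,y:np.array([x/8+255-.44,y/8+150-.44])
L=atz(PT,c(264,334),.028)@u; print("lug",L)
for z in(.008,.012,.018): print(z,[L-atz(PT,c(*p),z)@u for p in((335,355),(330,412),(550,382),(545,435))])
print("tool",np.array([.625,.051])@u)
E
```

```text
lug -0.015212193091310633
0.008 [np.float64(0.029625633543665972), np.float64(0.02950118852022477), np.float64(0.11233637481642172), np.float64(0.11199189802701162)]
0.012 [np.float64(0.02913023258530898), np.float64(0.02900625929677267), np.float64(0.11152744148375102), np.float64(0.11118427050570245)]
0.018 [np.float64(0.02838713114777329), np.float64(0.028263865461594456), np.float64(0.11031404148474516), np.float64(0.1099728292237388)]
tool 0.1061761
```

>>> step_arm(plan="0 0 0.2 0 0 0 0;0 0 0.2 0 0 0 0;0 0 0.2 0 0 0 0;0 0 0.2 0 0 0 0;0 0 0.2 0 0 0 0;0 0 0.2 0 0 0 0;0 0 0.2 0 0 0 0;0 0 0.2 0 0 0 0;0 0 0.2 0 0 0 0;0 0 0.2 0 0 0 0;0 0 0 0 0 0 0;0 0 0 0 0 0 0")

```text
clock: 13.0
tool_pos: [0.623, 0.0309, 0.0337]
orientation: [180.0, -0.0, -5.1]
force: [0.8, 1.8, -0.3]
opening: 0.0004
```

```bash
python3 look.py 10
```

```text
13.05 [0.62297186 0.03095851 0.03369312] [2.12945904 1.72271079 0.56652391]
```

View pics/top10.png

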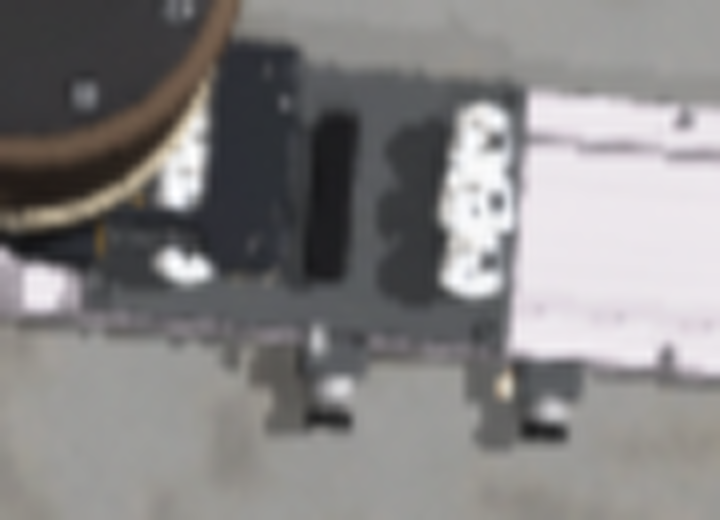

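>>> step_arm(plan="0 0 0.1 0 0 0 0;0 0 0.1 0 0 0 0;0 0 0.1 0 0 0 0")

```text
clock: 13.3
tool_pos: [0.623, 0.0287, 0.0337]
orientation: [-180.0, -0.0, -5.1]
force: [1.9, 4.0, 0.4]
opening: 0.0004
```

>>> step_arm(plan="0 0 0.1 0 0 0 0;0 0 0 0 0 0 0")

```text
clock: 13.47
tool_pos: [0.6226, 0.0271, 0.0337]
orientation: [180.0, -0.0, -5.1]
force: [1.8, 0.5, 0.6]
opening: 0.0003
```

>>> step_arm(plan="0 0 0.1 0 0 0 0;0 0 0 0 0 0 0")

```text
clock: 13.63
tool_pos: [0.6223, 0.0259, 0.0336]
orientation: [180.0, 0.0, -5.1]
force: [0.6, 1.7, 1.2]
opening: 0.0004
```

```bash
python3 look.py 11
```

```text
13.6833 [0.62212167 0.025858   0.03355949] [1.50622191 0.96766142 0.0743473 ]
```

View pics/top11.png

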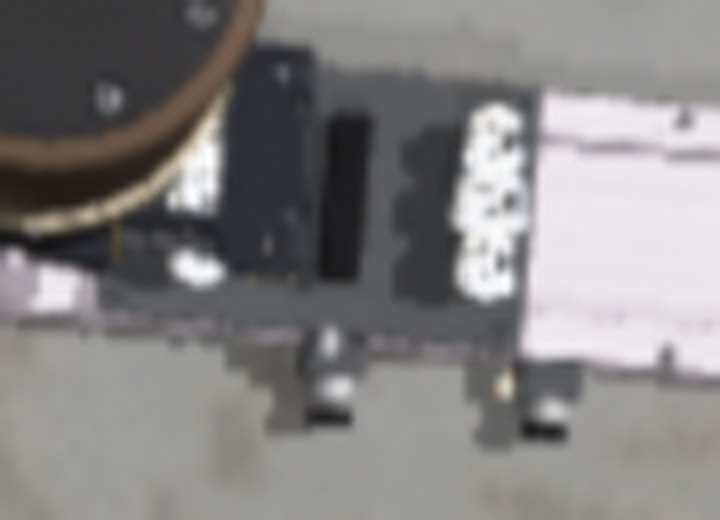

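>>> step_arm(plan="0 0 0.1 0 0 0 0;0 0 0 0 0 0 0")

```text
clock: 13.85
tool_pos: [0.6217, 0.0247, 0.0334]
orientation: [180.0, 0.1, -5.1]
force: [-0.6, -0.5, 0.2]
opening: 0.0003
```

```bash
python3 look.py 12; python3 - <<'E'
import cv2,numpy as np
# subpixel shift of carrier right part (rest + fB) between frames
def T(k): return cv2.cvtColor(cv2.imread(f"pics/full{k}.png"),cv2.COLOR_BGR2GRAY)
for a,b,dx in((10,11,5.1),(11,12,1)):
    A,B=T(a),T(b)
    x0=311 if a==10 else 312
    t=A[162:190,x0-4:x0+12]; up=8
    t=cv2.resize(t,None,fx=up,fy=up,interpolation=cv2.INTER_CUBIC); Bu=cv2.resize(B[155:197,295:340],None,fx=up,fy=up,interpolation=cv2.INTER_CUBIC)
    r=cv2.matchTemplate(Bu,t,cv2.TM_CCOEFF_NORMED); _,m,_,l=cv2.minMaxLoc(r)
    print(a,b,m,(l[0]/up+295-(x0-4))/.341,"mm x",(l[1]/up+155-162)/.341)
E
```

```text
13.9 [0.62143038 0.02461112 0.03321097] [-0.1755532   0.07394179 -0.34268548]
10 11 0.9877787828445435 5.131964809384164 mm x 0.3665689149560117
11 12 0.9815359115600586 1.4662756598240467 mm x 0.0
```

>>> step_arm(plan="0 0 0 0 0 0 0;0 0 0 0 0 0 0;0 0 0 0 0 0 0")

```text
clock: 14.15
tool_pos: [0.6219, 0.0249, 0.0333]
orientation: [180.0, 0.0, -5.1]
force: [-0.2, 0.1, -0.1]
opening: 0.001
```

```bash
cat > tr.py <<'E'
import cv2,sys
def T(k): return cv2.cvtColor(cv2.imread(f"pics/full{k}.png"),cv2.COLOR_BGR2GRAY)
a,b=sys.argv[1:3]
A,B=T(a),T(b); up=8
x0=308
t=cv2.resize(A[162:190,x0:x0+16],None,fx=up,fy=up,interpolation=cv2.INTER_CUBIC); Bu=cv2.resize(B[155:197,295:345],None,fx=up,fy=up,interpolation=cv2.INTER_CUBIC)
r=cv2.matchTemplate(Bu,t,cv2.TM_CCOEFF_NORMED); _,m,_,l=cv2.minMaxLoc(r)
print(m,(l[0]/up+295-x0)/.341,"mm")
E
python3 look.py 13; python3 tr.py 11 13
```

```text
14.2 [0.62196557 0.02496233 0.03338069] [-0.55506292 -0.25900588  0.48197081]
0.9833422899246216 1.8328445747800586 mm
```

View pics/top13.png

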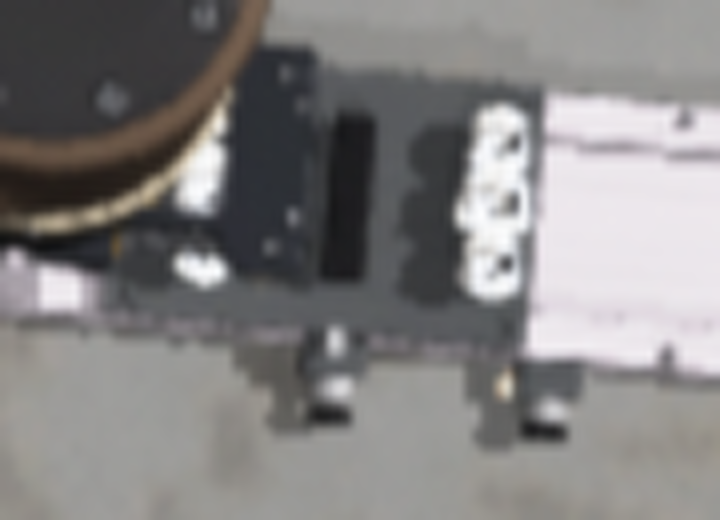

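>>> step_arm(plan="0 0 0.1 0 0 0 0")

```text
clock: 14.28
tool_pos: [0.6221, 0.0242, 0.0335]
orientation: [180.0, 0.0, -5.1]
force: [-0.8, 1.9, -0.7]
opening: 0.0002
```

>>> step_arm(plan="0 0 0 0 0 0 0;0 0 0 0 0 0 0")

```text
clock: 14.45
tool_pos: [0.6222, 0.0241, 0.0335]
orientation: [180.0, 0.0, -5.1]
force: [0.3, -0.1, 0.4]
opening: 0.0006
```

```bash
python3 look.py 14; python3 tr.py 11 14
```

```text
14.5 [0.62218839 0.02412891 0.03356056] [-0.43376679 -0.64528981  0.78876307]
0.9915732145309448 2.565982404692082 mm
```

>>> step_arm(plan="0 0 0.1 0 0 0 0;0 0 0 0 0 0 0")

```text
clock: 14.67
tool_pos: [0.6221, 0.0232, 0.0336]
orientation: [-180.0, -0.0, -5.1]
force: [-0.4, 0.3, -0.5]
opening: 0.0001
```

```bash
python3 look.py 15; python3 tr.py 11 15
```

```text
14.7167 [0.62212212 0.02313078 0.03360303] [-0.62520744 -1.01491035  0.05367517]
0.9970733523368835 2.9325513196480935 mm
```

>>> step_arm(plan="0 0 0.1 0 0 0 0;0 0 0 0 0 0 0")

```text
clock: 14.88
tool_pos: [0.622, 0.0222, 0.0336]
orientation: [-180.0, -0.0, -5.1]
force: [0.3, 0.3, -0.5]
opening: 0.0003
```

```bash
python3 look.py 16; python3 tr.py 11 16
```

```text
14.9333 [0.62203197 0.02210275 0.03358841] [ 0.75739758  0.35676702 -0.56082576]
0.9871443510055542 3.665689149560117 mm
```

>>> step_arm(plan="0 0 0.07 0 0 0 0;0 0 0 0 0 0 0")

```text
clock: 15.1
tool_pos: [0.622, 0.0216, 0.0336]
orientation: [-180.0, -0.0, -5.1]
force: [0.2, 1.2, 0.0]
opening: 0.0005
```

```bash
python3 look.py 17; python3 tr.py 11 17;python3 - <<'E'
from plant import telemetry
E
```

```text
15.15 [0.62199721 0.02166365 0.03356148] [ 0.71665975  1.8197234  -0.30661657]
0.9828787446022034 4.39882697947214 mm
```

View pics/top17.png

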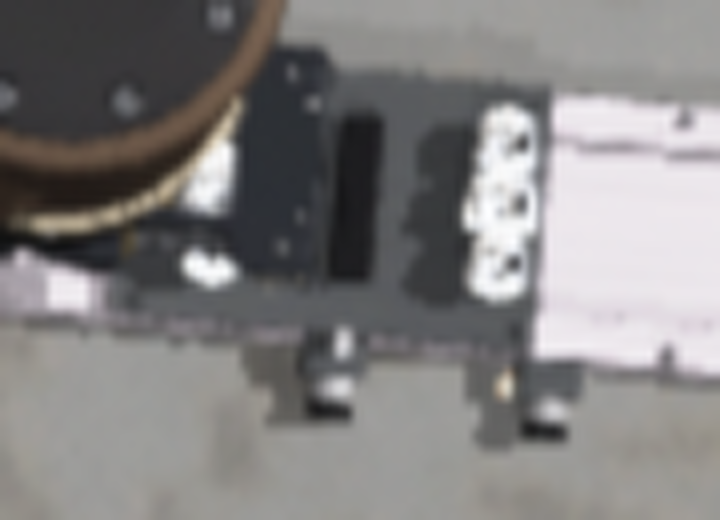

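```bash
python3 - <<'E'
from h import *
u=np.array([.0886,.9961])
c=lambda x,y:np.array([x/8+255-.44,y/8+150-.44])
for lz in(.022,.028): 
  L=atz(PT,c(343,342),lz)@u
  print(lz,[round(L-atz(PT,c(*p),z)@u,4) for z in(.01,.016) for p in((335,355),(330,412))])
E
```

```text
0.022 [np.float64(-0.0011), np.float64(-0.0012), np.float64(-0.0019), np.float64(-0.002)]
0.028 [np.float64(-0.0004), np.float64(-0.0005), np.float64(-0.0011), np.float64(-0.0012)]
```

>>> step_arm(plan="0 0 -0.5 0 0 0 0;0 0 -1 0 0 0 0;0 0 0 0 0 0 0;0 0 0 0 0 0 0")

```text
clock: 15.48
tool_pos: [0.6234, 0.0372, 0.0336]
orientation: [180.0, -0.0, -5.0]
force: [-0.4, 0.1, -0.2]
opening: 0.0003
```

```bash
python3 look.py 18; python3 tr.py 11 18; python3 tr.py 17 18
```

```text
15.5333 [0.62329735 0.0369304  0.03352213] [ 0.0042522 -0.362784  -0.3353961]
0.9830159544944763 4.39882697947214 mm
0.9992853999137878 0.0 mm
```

>>> step_arm(plan="0 0 0.8 0 0 0 0;0 0 0.5 0 0 0 0;0 0 0.2 0 0 0 0;0 0 0 0 0 0 0")

```text
clock: 15.87
tool_pos: [0.6218, 0.0211, 0.0335]
orientation: [-180.0, 0.0, -5.2]
force: [-0.1, 1.5, 0.1]
opening: 0.0004
```

>>> step_arm(plan="0 0 0.05 0 0 0 0")

```text
clock: 15.95
tool_pos: [0.6218, 0.0209, 0.0335]
orientation: [-180.0, 0.0, -5.2]
force: [-1.6, 5.6, 0.1]
opening: 0.0005
```

>>> step_arm(plan="0 0 0.05 0 0 0 0")

```text
clock: 16.03
tool_pos: [0.6218, 0.0209, 0.0335]
orientation: [-180.0, -0.0, -5.1]
force: [-0.8, 7.1, -0.8]
opening: 0.0005
```

```bash
python3 look.py 19; python3 tr.py 17 19
```

```text
16.0833 [0.62177778 0.02093122 0.03348534] [-1.18224207  4.6890212   0.37688552]
0.9920441508293152 0.7331378299120234 mm
```

>>> step_arm(plan="0 0 -0.5 0 0 0 0;0 0 -1 0 0 0 0;0 0 -1 0 0 0 0;0 0 -0.5 -2 0 0 0;0 0 0 -3 0 0 0;0 0 0 -3 0 0 0;0 0 0 -3 0 0 0;0 0 -3.5 -2 0 0 0;0 0 -3.5 0 0 0 0;0 0 -3.5 0 0 0 0;0 0 -3.5 0 0 0 0;0 0 -3.5 0 0 0 0")

```text
clock: 17.08
tool_pos: [0.64, 0.227, 0.1641]
orientation: [-180.0, -0.0, -5.1]
force: [0.5, 0.0, -0.1]
opening: 0.0002
```

>>> step_arm(plan="0 0 -3.5 0 0 0 0;0 0 -2 0 0 0 0;0 0 0 0 0 0 0;0 0 0 0 0 0 0")

```text
clock: 17.42
tool_pos: [0.6446, 0.2812, 0.1629]
orientation: [180.0, 0.0, -5.0]
force: [-0.5, -0.3, 0.4]
opening: 0.0003
```

```bash
python3 look.py 20; python3 tr.py 17 20; python3 - <<'E'
from plant import snapshot
import cv2
s=snapshot("side"); cv2.imwrite("pics/side20.png",s)
cv2.imwrite("pics/side20c.png",cv2.resize(s[130:300,170:340],None,fx=3.5,fy=3.5,interpolation=cv2.INTER_CUBIC))
t=cv2.imread("pics/full20.png"); cv2.imwrite("pics/top20c.png",cv2.resize(t[140:270,130:350],None,fx=3.6,fy=3.6,interpolation=cv2.INTER_CUBIC))
E
```

```text
17.4667 [0.64457111 0.27999173 0.1631021 ] [-0.00382247 -0.49113556 -0.4817374 ]
0.9910885095596313 0.7331378299120234 mm
```

View pics/top20c.png

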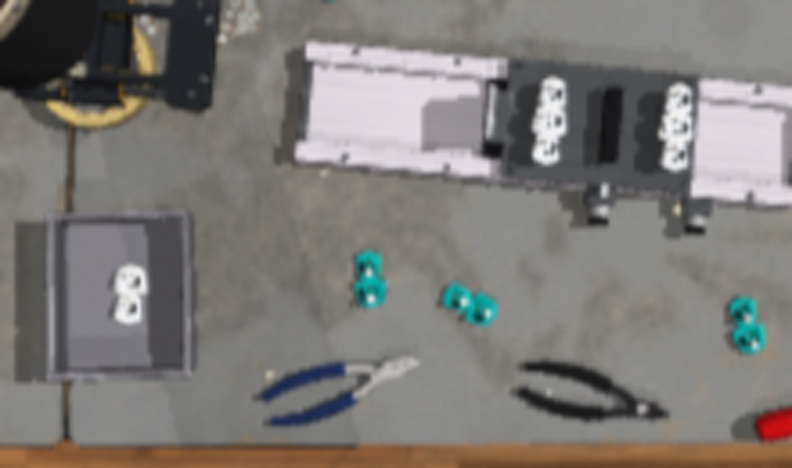

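View pics/side20c.png

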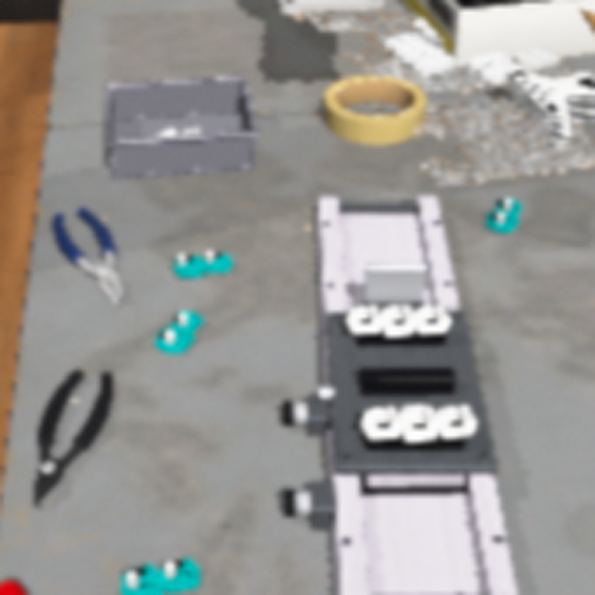

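```bash
python3 - <<'E'
import cv2
t=cv2.imread("pics/full20.png"); cv2.imwrite("pics/k_t.png",cv2.resize(t[180:210,285:330],None,fx=16,fy=16,interpolation=cv2.INTER_CUBIC))
t=cv2.imread("pics/side20.png"); cv2.imwrite("pics/k_s.png",cv2.resize(t[232:285,245:285],None,fx=11,fy=11,interpolation=cv2.INTER_CUBIC))
E
```

```text
(no output)
```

View pics/k_t.png

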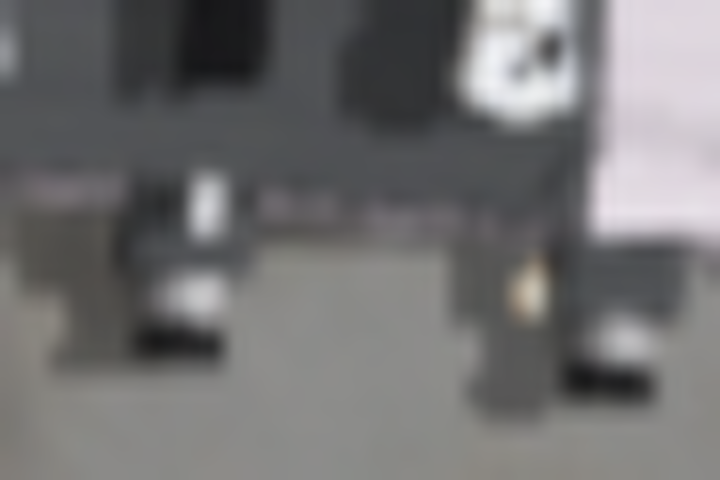

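View pics/k_s.png

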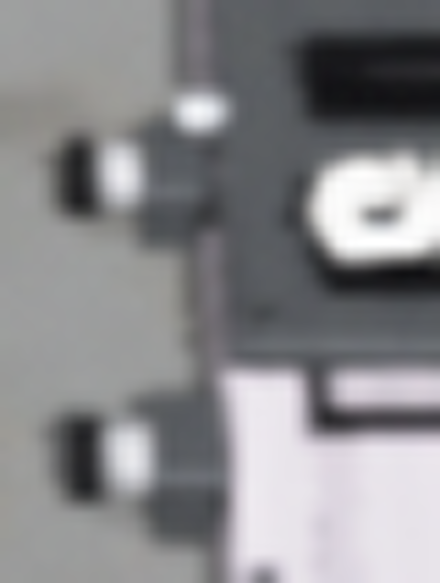

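```bash
python3 - <<'E'
from h import *
np.set_printoptions(precision=4,suppress=True)
u=np.array([.0886,.9961])
t=lambda x,y:np.array([x/16+285-.47,y/16+180-.47]); s=lambda x,y:np.array([x/11+245-.45,y/11+232-.45])
for n,a,b in(("lug",(208,205),(200,112)),("k1w",(193,298),(124,172)),("k1b",(181,340),(78,177)),("k2w",(622,338),(130,457)),("k2b",(608,384),(82,460))):
    X=tri(t(*a),s(*b))[0]; print(n,X,X[:2]@u)
E
```

```text
lug [ 0.5592 -0.0951  0.0286] -0.045166638209016945
k1w [ 0.5427 -0.0942  0.0127] -0.04577359301598161
k1b [ 0.5339 -0.0921  0.0103] -0.04445007533267174
k2w [ 0.5349 -0.1759  0.0119] -0.12783495617087307
k2b [ 0.526  -0.1736  0.0097] -0.1262890943424729
```

```bash
python3 - <<'E'
from plant import workorder
print(workorder.close_job())
E
```

```text
the job is handed in; nothing more can be done
None
```

The short two-pad linkage is in the reject tray, the carrier is clicked in at the first station, and I handed the job in at about 17.5 s. No verdict was reported.

- **Reject linkage:** I gripped the white two-pad part on its 22 mm pad, lifted it off the middle rest and released it. The last top picture shows it lying near the middle of the tray.
- **Carrier:** I pushed the tab with closed fingers, in steps of about 1 mm or less near the end. The drag dropped to almost nothing over the last few millimetres, then a light probe met about 7 N, so the plunger is holding it.
- **Lug position:** Measured in both cameras, the lug is within about 1 mm of the first plunger along the rail. The two plungers measured 82 mm apart, as given.
- **Other items:** Both complete linkages lie flat on their rests. The pliers and nippers look undisturbed; the screwdriver was at or outside the edge of my last crops, but the arm never went near it. The robot was clear of everything when I closed the job.

**Checks that disagreed:**
- The gripper read 19 mm on the pad given as 22 mm, though the grip held.
- While gripping, a 5.5 N upward force appeared at a tip height of about 32 mm, so the tips probably touched the deck slightly. I raised the hand 2 mm before lifting.
- After the probe the carrier stayed about 0.7 mm further along and did not spring back. That is inside the 3 mm limit.

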